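# Nudge the timber core home in the station model

## Robot

A 7-joint arm with a two-finger parallel gripper is mounted at the origin on the work surface. World frame = base frame: x ahead of the robot, y to its left, z up, the work surface at z = 0. Lengths are in m, angles in rad, forces in N, time in s.
With the tool pointing down it reaches from about 0.35 to 0.9 m from the base axis. Payload 7.2 kg.
Tool frame: the origin (TCP) lies between the finger pads; the fingertips stand ahead of it and the grasp point (between the pads) lies 11 mm behind it (robot.tip_extent is the z of the fingertips in the tool frame, in m); z points along the fingers, y is the line along which they close (so a half turn about z gives the same grasp; the last joint's range is limited). The gripper opens to 85 mm and grips with 20 to 120 N. Pads are 22 mm wide; open, the fingers measure 114 mm over their backs; the gripper's body (76 mm by 85 mm) begins 54 mm behind the grasp point. The pads swing forward as they close: fully open they stand 13 mm farther back than shut.
Start: joints at [1.095, 0.411, -0.013, 1.596, 0.006, 1.134, -0.082], TCP at [0.248, -0.574, 0.239] pointing down, gripper open.
Joint ranges: [-2.95, 2.95], [-0.29, 1.99], [-1.47, 1.44], [0.14, 2.54], [-1.03, 4.17], [0.13, 1.85], [-2.86, 2.86]. Speed limits (rad/s): [2.39, 2.39, 3.01, 3.01, 3.14, 3.14, 3.14].

## Interface

Orientations are given as a rotation vector (axis times angle).
In Python, from bench import get_obs, optics, order, robot gives the robot as it stands.
- The arm moves only by the tool jog_arm, never from a script. Its argument "increments" is a list of rows, each a list of 2 entries, a list of its own where there are three numbers: the shift along the tool's x, y, z normalised to -1 to 1, where 1 is 8 cm, then the turn about the tool's z normalised to -1 to 1, where 1 is 180 degrees. In form: [[[dx, dy, dz], twist], ...]. A call has exactly 10 rows; each row is the pose to reach, as a shift and turn from the pose commanded when the call began, along the tool's axes at that moment, turning the shorter way round; what a row does not reach only later rows make up. A row lasts 1/8 s, in which the tool goes at most 62.5 mm and 10.7 degrees, less where a joint would pass 70% of its speed; a pose out of reach is approached as far as the arm can. A call with a number of a shift or a turn outside -1 to 1 is refused whole. A call with a gripper value outside its range is refused whole. "fingers" is the closure, from 0 (fully open) to 1 (shut), set as the call begins (left out, the last holds). The fingers move at their own pace and stop on an object; "force" is the grip in N (left out, the last holds). Time passes only in rows, so rows that repeat a pose let the fingers close, or fill a call up. It gives the time, the measured TCP pose, the force, the opening and the grip force at its end, in the units of the state.
- get_obs(): the state, without advancing time (a new reading comes with each control period).
- optics.capture(name): name is "side" or "top"; returns (picture, depth): 420x560x3 uint8, blue, green, red; 420x560 float32, m along the optical axis (not along the pixel's ray), 0 where there is no reading.
- optics.camera_model(name): a dict with "vertical_fov" (degrees; the focal length in pixels is half the picture's height over the tangent of half this angle, whatever the lens; pixels are square), "cx", "cy" (the principal point, pixels), "dist" ([k1, k2, p1, p2, k3] as OpenCV has them; the pictures are not rectified), "rvec" (rotation vector, rad) and "tvec" (3), from world to camera coordinates, as OpenCV has them. Camera axes: x right, y down, z forward; pixel columns grow to the right and rows downward; lengths in m; the calibration is good to about 2 mm. A picture is of the moment at which its call begins. camera_model takes no time and is no camera call.
- order.finish_job(): hands the job in; it is judged then, once.
The state is a dict: "time_s": time; "q": joint angles; "qd": joint speeds; "joint_torque": joint torques, N m; "position": TCP position; "orientation": TCP orientation; "contact_force": force on the tool from outside, world axes, zero at the start; "wrist_torque": the same for the moment, N m; "gripper_width": finger opening in m; "gripper_force": force on a finger pad.
Only numpy, scipy, OpenCV 4.12 (cv2) and the standard library are available. Lean on these libraries where they do the work, as an engineer would, in place of code of your own. Each camera call takes 0.05 s, during which the arm holds its last target. There are 200 camera calls.

## Task

Pick up the pusher and, using only the pusher on the timber block (neither hand nor arm may touch it), nudge the block gently until it lies flat along the fence and then on along the fence into the model hall, until it is fully home against the stop hidden inside. Finish with the block still flush along the fence and the pusher standing upright on its round cork mat again, let go. Do not ram the block against the stop, and leave the glue bottle, the pencil jar and the trestle model undisturbed.

Things in the scene. Friction and masses are not known exactly. Their poses are not given: they have to be found in the camera images.
- jig: Fixed wooden baseboard of a point model, 400 (x) x 150 (y) x 18 mm thick; place and yaw vary. Origin: centre of its underside, on the table; x along the board towards the model hall, z up. The block slides on its flat top; the +y side of the board is open. Small model trees behind the fence are mere decoration.
- fence_mid (a point): Middle of the face of the fixed straight wooden fence, 10 mm thick, 30 mm high above the board. The face is the plane y = -40 mm of the jig frame and looks to the jig's +y; the fence runs from x = -200 to +60 mm and goes on in line as the hall's wall. Axes as the jig's.
- hall_mouth (a point): Centre of the open mouth of the roofed model hall (jig x = 60, y = -10 mm), looking to -x; axes as the jig's. Inside 60 mm wide (jig y = -40 to +20), 46 mm high over the board, 130 deep; outside jig x 56 to 196, y -54 to +34, top 76 mm over the table. A fixed stop is hidden inside, its face 60 to 100 mm beyond the mouth, different each time.
- block_mid (a point): Centre (half-way up) of the loose timber block, 150 (x) x 50 (y) x 36 mm high, 0.24 to 0.42 kg, on the board in front of the hall, askew and off the fence. Frame x along the block, z up. Along the fence its centre is at jig y = -15 mm; home, it sticks 50 to 90 mm out of the hall.
- feeler (a joint): Thin aluminium feeler plate in front of the hidden stop, on a weak spring (under 0.4 N, too weak to push the block back): 0 = fully out, 8 mm proud of the stop (block not there yet); 0.008 m = pressed flush, the block is fully home against the hard stop.
- pusher_mid (a point): The pusher, a wooden hand tool standing upright: rectangular head 70 (x) x 40 (y) x 24 mm high, and on its middle an upright handle 24 (x) x 30 (y) mm, from 24 to 100 mm above its underside; 0.2 kg. Point on the handle's axis, 50 mm above the underside. Frame x along the head, z up. Gripped across x it pushes stiffly with its flat 40 mm wide head ends, 35 mm from the axis.
- mat: Fixed round cork mat, 124 mm across and 5 mm thick, on which the pusher stands at the start (it lies to the robot's left or right, by the draw). Origin: centre of its underside.
- glue_mid (a point): Glue bottle, 56 mm across, 150 mm high, loose; bystander standing on the table on the open side of the hall. Point half-way up its axis.
- jar_mid (a point): Black pencil jar, 68 mm across, 90 mm high (pencils to 155 mm), loose; bystander standing behind the fence side of the hall. Point on its axis 45 mm up.
- trestle_mid (a point): Small trestle bridge model, 90 x 60 mm, 54 mm high, loose, standing on the square grey mat (120 x 120 x 5 mm) on the side opposite to the cork mat; bystander. Point in its middle, 28 mm above its underside.
Mind the look-alikes: they are no part of the job. Leave any purple look-alike of the part that bears pusher_mid alone. Leave any blue or orange look-alike of the mat alone.

How it is judged:
On the way, in this order (a step that is already met when the one before it is completed fails the run):
1. the block lies along the fence, not yet home (angle between the x axis of block_mid and the x axis of jig, either way round below 0.06 rad and y of block_mid in the frame of jig below -0.01 m and value of joint feeler below 0.003 m), for 0.1 s.
2. the block has met the stop (value of joint feeler above 0.006 m), for 0.2 s.
At the end, for the whole second after the job is handed in: Feeler pressed in over 6 of 8 mm (block home); block centre within 5 mm of its place along the fence and within 0.06 rad of its direction; pusher upright on the cork mat, axis within 45 mm of its centre; glue bottle, jar and trestle within 20 mm of where they stood (value of joint feeler above 0.006 m and y of block_mid in the frame of jig below -0.01 m and angle between the x axis of block_mid and the x axis of jig, either way round below 0.06 rad and angle between block_mid's own z axis and vertical below 0.06 rad and horizontal distance between pusher_mid and mat below 0.045 m and angle between pusher_mid's own z axis and vertical below 0.1 rad and height (world z) of pusher_mid below 0.062 m and distance of each of glue_mid, jar_mid, trestle_mid from where it was at the start of the episode below 0.02 m); the robot touches nothing.
It fails at once if hand or arm touches the timber block (contact force between any of the fingers, the arm and block above 1 N).
It fails at once if the block is rammed: the pusher presses it with more than 45 N, or it moves faster than 0.25 m/s (contact force between pusher and block above 45 N or linear speed of block above 0.25 m/s).
It fails at once if the glue bottle, the jar or the trestle model is shifted by more than 20 mm or tipped (distance of any of glue_mid, jar_mid, trestle_mid from where it was at the start of the episode above 0.02 m or angle between any of glue_mid, jar_mid, trestle_mid's own z axis and vertical above 0.3 rad).
It also fails if it takes over 67 s, if anything falls off the work surface, if the arm or the gripper's body presses on something with over 40 N, if the wrist force passes 120 N, or if a joint passes its speed limit or range.

## Working session

There is one attempt and no reset: what is moved stays moved. The work goes in short steps, Python scripts to look and compute and a tool call to move; the robot and the scene stay as the last step left them, time stands still between calls to the robot, and variables do not carry over. Pictures are saved under pics/ and viewed, at most 10 in all, crops included, and the job is handed in when it is done.

Besides the shell and the picture viewer there is one more tool, called after "Call:" in YAML: its name, and indented under it one key for each argument. jog_arm: Moves the arm, as the interface text tells. Its arguments: {"type":"object","properties":{"increments":{"type":"array","items":{"type":"array"}},"fingers":{"type":"number"},"force":{"type":"number"}},"required":["increments"]}

```bash
mkdir -p pics; cat > h.py <<'E'
import numpy as np,cv2
from bench import get_obs,optics,order,robot
def cam(n):
    m=optics.camera_model(n); f=210/np.tan(np.radians(m['vertical_fov'])/2)
    K=np.array([[f,0,m['cx']],[0,f,m['cy']],[0,0,1.]]); R=cv2.Rodrigues(np.array(m['rvec'],float))[0]
    return K,np.array(m['dist'],float),R,np.array(m['tvec'],float).ravel()
def onplane(n,px,z):
    K,d,R,t=cam(n); p=cv2.undistortPoints(np.array(px,float).reshape(-1,1,2),K,d).reshape(-1,2)
    r=np.c_[p,np.ones(len(p))]@R; c=-R.T@t
    return c+r*((z-c[2])/r[:,2])[:,None]
def cloud(n,dep):
    K,d,R,t=cam(n); v,u=np.mgrid[:420,:560]
    p=cv2.undistortPoints(np.c_[u.ravel(),v.ravel()].astype(float).reshape(-1,1,2),K,d).reshape(-1,2)
    P=(np.c_[p,np.ones(len(p))]*dep.reshape(-1,1)-t)@R
    P[dep.ravel()==0]=np.nan
    return P.reshape(420,560,3)
def proj(n,P):
    K,d,R,t=cam(n); return cv2.projectPoints(np.array(P,float).reshape(-1,3),cv2.Rodrigues(R)[0],t,K,d)[0].reshape(-1,2)
E
python3 - <<'E'
from h import *
for n in('top','side'):
    im,d=optics.capture(n); cv2.imwrite(f'pics/{n}0.png',im); np.save(n+'0.npy',d)
    K,ds,R,t=cam(n);print(n,K[0,0],-R.T@t,R[2],ds)
o=get_obs();print(o['time_s'],o['position'],o['orientation'],o['contact_force'],robot.tip_extent)
print(cv2.Rodrigues(np.array(o['orientation']))[0].round(3))
E
```

```text
top 487.14738241505734 [0.34675649 0.06644127 1.47658849] [ 0.1107166  -0.0121748  -0.99377744] [-0.15257682  0.          0.          0.          0.        ]
side 436.5398343908651 [0.39998376 1.07115298 0.72174094] [ 0.08217691 -0.83873542 -0.53830275] [-0.09574047  0.          0.          0.          0.        ]
0.1 [ 0.24768062 -0.57335017  0.2385274 ] [-3.07511217e+00 -6.35896804e-01  6.25132842e-04] [-0.68211368 -0.63414923 -0.3351974 ] 0.008
[[ 0.918  0.397 -0.001]
 [ 0.397 -0.918  0.001]
 [-0.    -0.001 -1.   ]]
```

View pics/top0.png

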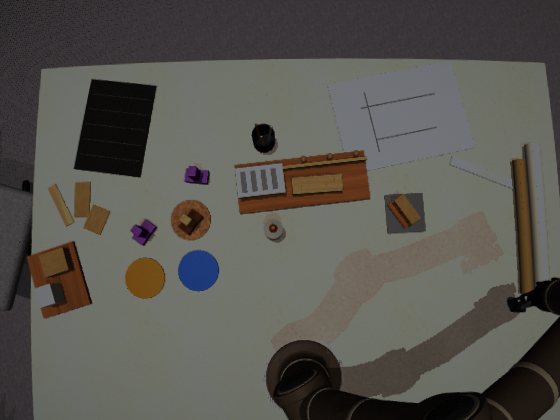

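View pics/side0.png

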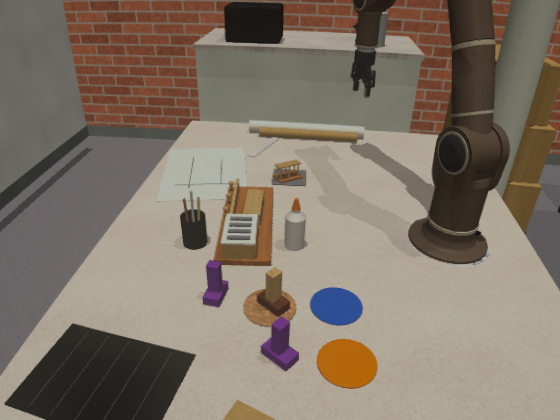

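The top view shows the jig at about (302,182), hall to the left (world +y), block at (317,184) and fence on the upper side. The pusher on its cork mat is at (190,220), glue at (274,228), jar at (263,137), trestle at (405,210). The side view agrees.

```bash
cat >> h.py <<'E'
def rect(P):
    (c,(w,h),a)=cv2.minAreaRect((P[:,:2]*1000).astype(np.float32))
    if w<h: w,h,a=h,w,a+90
    return np.round([c[0],c[1],w,h,(a+90)%180-90],1)
def sel(C,box,z0,z1):
    u0,v0,u1,v1=box; P=C[v0:v1,u0:u1].reshape(-1,3); P=P[(P[:,2]>z0)&(P[:,2]<z1)]; return P
def big(C,box,z0,z1):
    m=np.zeros((420,560),np.uint8);u0,v0,u1,v1=box
    m[v0:v1,u0:u1]=((C[...,2]>z0)&(C[...,2]<z1))[v0:v1,u0:u1]
    n,l,s,_=cv2.connectedComponentsWithStats(m); k=1+np.argmax(s[1:,4]); return C[l==k]
E
python3 - <<'E'
from h import *
d=np.load('top0.npy');im=cv2.imread('pics/top0.png');C=cloud('top',d)
for n,b,z0,z1 in[('block',(285,165,350,200),.048,.06),('hall',(225,150,300,220),.070,.082),('board',(225,150,380,220),.012,.024),
 ('fence',(285,145,375,175),.042,.054),('handle',(170,195,215,245),.09,.115),('head',(170,195,215,245),.022,.04),('glue',(255,210,295,250),.05,.17),('jar',(245,115,285,160),.05,.17)]:
    P=big(C,b,z0,z1);print(n,len(P),rect(P),'mean',P.mean(0).round(4),'zmed',np.median(P[:,2]).round(4))
hsv=cv2.cvtColor(im,cv2.COLOR_BGR2HSV)
for p in[(200,235),(182,206),(190,215),(360,185),(317,184)]:print(p,hsv[p[1],p[0]],C[p[1],p[0]].round(3))
big_=cv2.resize(im[110:260,150:390],None,fx=3.3,fy=3.3,interpolation=cv2.INTER_CUBIC);cv2.imwrite('pics/crop0.png',big_)
E
```

```text
block 812 [576.5 -52.6 150.9  51.5 -86.8] mean [ 0.5762 -0.0522  0.0541] zmed 0.0541
hall 859 [587.1 116.1 139.6  87.9 -84.1] mean [0.5877 0.1156 0.0732] zmed 0.0728
board 2767 [573.2 -11.6 399.5 117.3 -84.2] mean [ 0.5663 -0.0425  0.0183] zmed 0.0182
fence 288 [642.5 -80.8 246.7  12.  -83.9] mean [ 0.6421 -0.0795  0.0478] zmed 0.0478
handle 90 [472.3 330.   30.2  23.6  51.9] mean [0.4718 0.3288 0.1034] zmed 0.1034
head 215 [472.7 330.3  70.4  41.6 -39.9] mean [0.4726 0.3265 0.0287] zmed 0.0285
glue 306 [441.2  79.9  53.3  51.4  -0.7] mean [0.4402 0.0797 0.1072] zmed 0.1039
jar 273 [718.7 104.9  67.5  64.5  -0.8] mean [0.7178 0.105  0.0857] zmed 0.0833
(200, 235) [ 13 158 100] [ 0.434  0.304 -0.004]
(182, 206) [ 12 161 111] [ 0.524  0.359 -0.002]
(190, 215) [ 10 198  36] [0.493 0.33  0.022]
(360, 185) [ 11 191  95] [ 0.577 -0.187  0.017]
(317, 184) [ 18 137 112] [ 0.576 -0.052  0.051]
```

View pics/crop0.png

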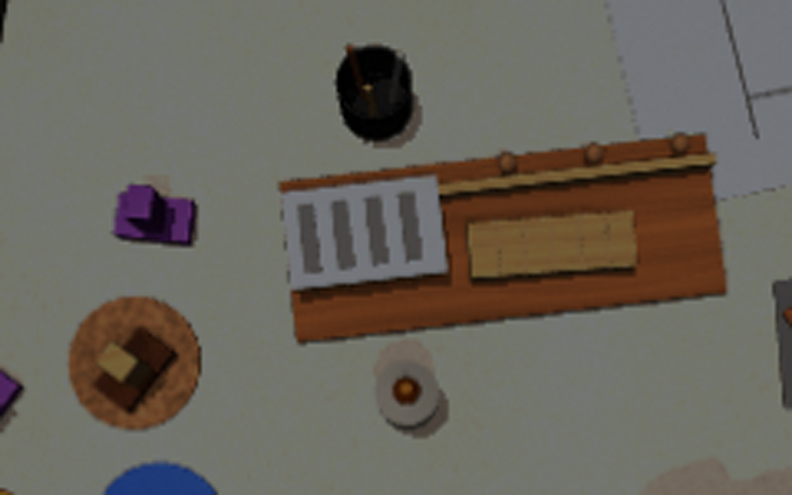

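The sizes match (block 150.9x51.5, hall 139.6x87.9, head 70x41, all heights right), so I'm setting out. Jig x yaw is about 95.9° with its origin near (590,-10) mm. The block is 33 mm off the fence. The pusher axis is at (472,330) with head yaw -40°.

Call:
jog_arm:
  increments:
    - [[0.1,-0.1,0],0]
    - [[0.2,-0.2,0],0]
    - [[0.3,-0.3,0],0]
    - [[0.4,-0.4,0],0]
    - [[0.5,-0.5,0],0]
    - [[0.6,-0.6,0],0]
    - [[0.7,-0.7,0],0]
    - [[0.8,-0.8,0],0]
    - [[0.9,-0.9,0],0]
    - [[1,-1,0],0]
  fingers: 0
  force: 80

```text
time_s: 1.35
position: [0.2898, -0.4679, 0.2393]
orientation: [3.076, 0.636, -0.0]
contact_force: [-0.9, -0.2, -0.1]
gripper_width: 0.0849
gripper_force: 0.0
```

Call:
jog_arm:
  increments:
    - [[0.1,-0.1,0],0]
    - [[0.2,-0.2,0],0]
    - [[0.3,-0.3,0],0]
    - [[0.4,-0.4,0],0]
    - [[0.5,-0.5,0],0]
    - [[0.6,-0.6,0],0]
    - [[0.7,-0.7,0],0]
    - [[0.8,-0.8,0],0]
    - [[0.9,-0.9,0],0]
    - [[1,-1,0],0]

```text
time_s: 2.6
position: [0.3316, -0.3627, 0.2393]
orientation: [3.076, 0.636, -0.0]
contact_force: [1.2, -0.3, -1.2]
gripper_width: 0.0857
gripper_force: 0.0
```

Call:
jog_arm:
  increments:
    - [[0.1,-0.1,0],0]
    - [[0.2,-0.2,0],0]
    - [[0.3,-0.3,0],0]
    - [[0.4,-0.4,0],0]
    - [[0.5,-0.5,0],0]
    - [[0.6,-0.6,0],0]
    - [[0.7,-0.7,0],0]
    - [[0.8,-0.8,0],0]
    - [[0.9,-0.9,0],0]
    - [[1,-1,0],0]

```text
time_s: 3.85
position: [0.3733, -0.2575, 0.2393]
orientation: [-3.076, -0.636, -0.0]
contact_force: [0.4, -0.7, 0.4]
gripper_width: 0.0853
gripper_force: 0.0
```

Call:
jog_arm:
  increments:
    - [[0.1,-0.1,0],-0.01]
    - [[0.2,-0.2,0],-0.02]
    - [[0.3,-0.3,0],-0.03]
    - [[0.4,-0.4,0],-0.04]
    - [[0.5,-0.5,0],-0.05]
    - [[0.6,-0.6,0],-0.06]
    - [[0.7,-0.7,0],-0.07]
    - [[0.8,-0.8,0],-0.08]
    - [[0.9,-0.9,0],-0.1]
    - [[1,-1,0],-0.107]

```text
time_s: 5.1
position: [0.415, -0.1524, 0.2393]
orientation: [2.925, 1.145, 0.0]
contact_force: [-0.8, 0.2, 0.6]
gripper_width: 0.0858
gripper_force: 0.0
```

```bash
cat >> h.py <<'E'
def go(x,y,z,yaw=None):
    "tool-frame increment (jog units) to world target; yaw = direction of tool y, deg"
    o=get_obs();R=cv2.Rodrigues(np.array(o['orientation'],float))[0]
    d=R.T@(np.array([x,y,z])-np.array(o['position'])); ty=np.degrees(np.arctan2(R[1,1],R[0,1]))
    print('t',round(o['time_s'],2),'pos',np.round(o['position'],4),'toolY yaw',ty.round(2),'F',np.round(o['contact_force'],1),'w',round(o['gripper_width'],4),'q7',round(o['q'][6],2))
    tw=0 if yaw is None else -((yaw-ty+90)%180-90)/180
    print('inc',(d/.08).round(3),'twist',round(tw,4))
jx=np.array([np.cos(np.radians(95.9)),np.sin(np.radians(95.9))]);jy=np.array([-jx[1],jx[0]]);J0=np.array([.5902,-.0105])
def j2w(x,y):return J0+jx*x+jy*y
def w2j(p):p=np.array(p)[:2]-J0;return np.array([p@jx,p@jy])
E
python3 - <<'E'
from h import *
go(.4725,.330,.12,-40)
im=cv2.imread('pics/top0.png');h=cv2.cvtColor(im,cv2.COLOR_BGR2HSV)[190:250,160:220]
m=((h[...,0]<20)&(h[...,1]>110)).astype(np.uint8);c=max(cv2.findContours(m,0,2)[0],key=cv2.contourArea)
p=onplane('top',c.reshape(-1,2)+[160,190],.005)[:,:2].astype(np.float32);print(cv2.minEnclosingCircle(p))
E
```

```text
t 5.1 pos [ 0.415  -0.1524  0.2393] toolY yaw -47.24 F [-0.8  0.2  0.6] w 0.0858 q7 -0.63
inc [ 4.622 -3.939  1.491] twist -0.0402
((0.48178282380104065, 0.3317561745643616), 0.06134743243455887)
```

Call:
jog_arm:
  increments:
    - [[0.1,-0.08,0],0]
    - [[0.2,-0.16,0],0]
    - [[0.3,-0.25,0],0]
    - [[0.4,-0.33,0],0]
    - [[0.5,-0.41,0],0]
    - [[0.6,-0.5,0],0]
    - [[0.7,-0.58,0],0]
    - [[0.8,-0.66,0],0]
    - [[0.9,-0.75,0],0]
    - [[0.98,-0.84,0],0]

```text
time_s: 6.35
position: [0.4269, -0.0498, 0.2393]
orientation: [-2.927, -1.142, -0.0]
contact_force: [0.1, 0.5, 0.5]
gripper_width: 0.0854
gripper_force: 0.0
```

Call:
jog_arm:
  increments:
    - [[0.1,-0.08,0],0]
    - [[0.2,-0.16,0],0]
    - [[0.3,-0.25,0],0]
    - [[0.4,-0.33,0],0]
    - [[0.5,-0.41,0],0]
    - [[0.6,-0.5,0],0]
    - [[0.7,-0.58,0],0]
    - [[0.8,-0.66,0],0]
    - [[0.9,-0.75,0],0]
    - [[0.98,-0.84,0],0]

```text
time_s: 7.6
position: [0.4391, 0.0527, 0.2393]
orientation: [-2.927, -1.142, -0.0]
contact_force: [0.3, -0.2, -0.0]
gripper_width: 0.0854
gripper_force: 0.0
```

Call:
jog_arm:
  increments:
    - [[0.1,-0.08,0],0]
    - [[0.2,-0.16,0],0]
    - [[0.3,-0.25,0],0]
    - [[0.4,-0.33,0],0]
    - [[0.5,-0.41,0],0]
    - [[0.6,-0.5,0.1],0]
    - [[0.7,-0.58,0.2],0]
    - [[0.8,-0.66,0.3],0]
    - [[0.9,-0.75,0.35],0]
    - [[0.98,-0.84,0.4],0]

```text
time_s: 8.85
position: [0.4513, 0.1553, 0.2069]
orientation: [-2.926, -1.142, 0.0]
contact_force: [-0.2, -0.6, 0.2]
gripper_width: 0.0852
gripper_force: 0.0
```

Call:
jog_arm:
  increments:
    - [[0.1,-0.08,0.05],-0.005]
    - [[0.2,-0.16,0.1],-0.01]
    - [[0.3,-0.25,0.15],-0.015]
    - [[0.4,-0.33,0.2],-0.02]
    - [[0.5,-0.41,0.25],-0.025]
    - [[0.6,-0.5,0.3],-0.03]
    - [[0.7,-0.58,0.35],-0.035]
    - [[0.8,-0.66,0.4],-0.04]
    - [[0.9,-0.75,0.45],-0.04]
    - [[0.98,-0.84,0.5],-0.04]

```text
time_s: 10.1
position: [0.4635, 0.2578, 0.167]
orientation: [-2.849, -1.323, 0.0]
contact_force: [-0.0, -0.7, 0.1]
gripper_width: 0.0856
gripper_force: 0.0
```

```bash
python3 - <<'E'
from h import *
go(.4725,.330,.069,-40)
E
```

```text
t 10.1 pos [0.4635 0.2578 0.167 ] toolY yaw -40.18 F [-0.  -0.7  0.1] w 0.0856 q7 -1.55
inc [ 0.762 -0.496  1.225] twist -0.001
```

Call:
jog_arm:
  increments:
    - [[0.19,-0.12,0],0]
    - [[0.38,-0.25,0.1],0]
    - [[0.57,-0.37,0.3],0]
    - [[0.76,-0.5,0.5],0]
    - [[0.76,-0.5,0.5],0]
    - [[0.76,-0.5,0.6],0]
    - [[0.76,-0.5,0.7],0]
    - [[0.76,-0.5,0.8],0]
    - [[0.76,-0.5,0.9],0]
    - [[0.76,-0.5,1],0]

```text
time_s: 11.35
position: [0.4722, 0.3292, 0.0868]
orientation: [2.849, 1.323, 0.0]
contact_force: [-1.2, -0.9, 0.1]
gripper_width: 0.0848
gripper_force: 0.0
```

Call:
jog_arm:
  increments:
    - [[0,0,0.22],0]
    - [[0,0,0.22],0]
    - [[0,0,0.22],0]
    - [[0,0,0.22],0]
    - [[0,0,0.22],0]
    - [[0,0,0.22],0]
    - [[0,0,0.22],0]
    - [[0,0,0.22],0]
    - [[0,0,0.22],0]
    - [[0,0,0.22],0]
  fingers: 1
  force: 80

```text
time_s: 12.6
position: [0.4721, 0.3294, 0.0699]
orientation: [-2.849, -1.323, -0.0]
contact_force: [-1.0, 0.7, 3.2]
gripper_width: 0.0234
gripper_force: 78.5
```

```bash
python3 - <<'E'
from h import *
go(.4725,.330,.069,-40)
E
```

```text
t 12.6 pos [0.4721 0.3294 0.0699] toolY yaw -40.17 F [-1.   0.7  3.2] w 0.0234 q7 -1.75
inc [ 0.008 -0.001  0.011] twist -0.001
```

Call:
jog_arm:
  increments:
    - [[0,0,-0.1],0]
    - [[0,0,-0.2],0]
    - [[-0.06,0.11,-0.3],0]
    - [[-0.12,0.22,-0.4],0]
    - [[-0.18,0.33,-0.5],0]
    - [[-0.24,0.44,-0.6],0]
    - [[-0.3,0.56,-0.7],0]
    - [[-0.36,0.68,-0.8],0]
    - [[-0.42,0.79,-0.9],0]
    - [[-0.49,0.9,-1],0]

```text
time_s: 13.85
position: [0.502, 0.2523, 0.1502]
orientation: [-2.849, -1.323, 0.0]
contact_force: [0.1, -0.5, -3.3]
gripper_width: 0.0233
gripper_force: 78.0
```

Call:
jog_arm:
  increments:
    - [[-0.05,0.09,-0.1],0]
    - [[-0.1,0.18,-0.2],0]
    - [[-0.15,0.27,-0.3],0]
    - [[-0.2,0.36,-0.4],0]
    - [[-0.25,0.45,-0.4],0]
    - [[-0.3,0.54,-0.4],0]
    - [[-0.34,0.63,-0.4],0]
    - [[-0.39,0.72,-0.4],0]
    - [[-0.44,0.81,-0.4],0]
    - [[-0.49,0.9,-0.4],0]

```text
time_s: 15.1
position: [0.5317, 0.176, 0.1816]
orientation: [-2.849, -1.323, 0.0]
contact_force: [-0.3, 0.7, -2.6]
gripper_width: 0.0232
gripper_force: 78.1
```

Call:
jog_arm:
  increments:
    - [[-0.05,0.09,0],-0.025]
    - [[-0.1,0.18,0],-0.05]
    - [[-0.15,0.27,0],-0.075]
    - [[-0.2,0.36,0],-0.1]
    - [[-0.25,0.45,0],-0.13]
    - [[-0.3,0.54,0],-0.155]
    - [[-0.34,0.63,0],-0.18]
    - [[-0.39,0.72,0],-0.205]
    - [[-0.44,0.81,0],-0.23]
    - [[-0.49,0.9,0],-0.256]

```text
time_s: 16.35
position: [0.5614, 0.0995, 0.1817]
orientation: [2.101, 2.336, -0.0]
contact_force: [-0.6, 0.1, -2.0]
gripper_width: 0.0229
gripper_force: 78.0
```

```bash
python3 - <<'E'
from h import *
print(j2w(-.04,.1),w2j((.4412,.0799)))
go(*j2w(-.04,.1),.087,5.9)
E
```

```text
[ 0.49484142 -0.06056737] [0.10523722 0.13891827]
t 16.35 pos [0.5614 0.0995 0.1817] toolY yaw 6.05 F [-0.6  0.1 -2. ] w 0.0229 q7 -0.48
inc [-1.902 -1.039  1.184] twist 0.0008
```

Call:
jog_arm:
  increments:
    - [[-0.1,-0.03,0],0]
    - [[-0.2,-0.06,0],0]
    - [[-0.3,-0.1,0],0]
    - [[-0.4,-0.15,0],0]
    - [[-0.5,-0.2,0],0]
    - [[-0.6,-0.24,0],0]
    - [[-0.7,-0.28,0],0]
    - [[-0.8,-0.32,0],0]
    - [[-0.9,-0.36,0],0]
    - [[-1,-0.4,0],0]

```text
time_s: 17.6
position: [0.5375, 0.0167, 0.1817]
orientation: [2.104, 2.333, 0.0]
contact_force: [0.1, -1.0, -1.2]
gripper_width: 0.0233
gripper_force: 78.2
```

Call:
jog_arm:
  increments:
    - [[-0.1,-0.1,0],0]
    - [[-0.2,-0.2,0],0]
    - [[-0.3,-0.3,0],0]
    - [[-0.4,-0.4,0],0]
    - [[-0.5,-0.5,0.15],0]
    - [[-0.6,-0.55,0.3],0]
    - [[-0.7,-0.6,0.45],0]
    - [[-0.8,-0.64,0.6],0]
    - [[-0.9,-0.64,0.75],0]
    - [[-0.9,-0.64,0.9],0]

```text
time_s: 18.85
position: [0.4943, -0.0604, 0.1087]
orientation: [-2.105, -2.332, 0.0]
contact_force: [-0.6, -0.2, -2.1]
gripper_width: 0.0228
gripper_force: 78.2
```

```bash
python3 - <<'E'
from h import *
im,d=optics.capture('top');C=cloud('top',d)
P=big(C,(285,165,350,200),.048,.058);r=rect(P);print(r,w2j(r[:2]/1000))
im2,_=optics.capture('side');cv2.imwrite('pics/s1.png',cv2.resize(im2[150:280,150:350],None,fx=3.5,fy=3.5))
go(*j2w(-.04,.084),.0875,5.9)
E
```

```text
[574.9 -10.5  65.4  51.7  89.3] [0.00157273 0.01521895]
t 18.95 pos [ 0.4934 -0.0594  0.1082] toolY yaw 5.91 F [-0.9  0.2 -2. ] w 0.0234 q7 -0.24
inc [-0.017  0.217  0.259] twist 0.0001
```

View pics/s1.png

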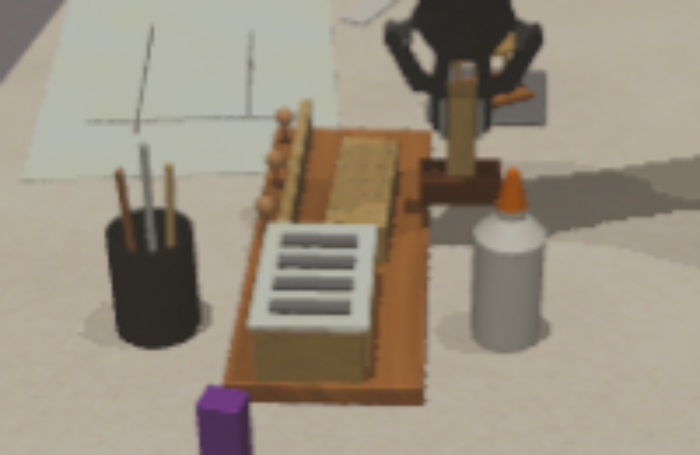

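The side view shows the pusher upright in the grip beside the block's open side at about (460,180), with the block untouched. Now I lower it and push gently toward the fence.

Call:
jog_arm:
  increments:
    - [[0,0,0.05],0]
    - [[0,0,0.1],0]
    - [[0,0,0.15],0]
    - [[0,0,0.2],0]
    - [[0,0,0.25],0]
    - [[0,0.05,0.26],0]
    - [[0,0.1,0.26],0]
    - [[-0.01,0.14,0.26],0]
    - [[-0.01,0.18,0.26],0]
    - [[-0.01,0.22,0.26],0]

```text
time_s: 20.2
position: [0.512, -0.0586, 0.0889]
orientation: [2.104, 2.333, 0.0]
contact_force: [-0.6, -0.0, -2.2]
gripper_width: 0.0233
gripper_force: 78.2
```

Call:
jog_arm:
  increments:
    - [[0,0.04,0],0]
    - [[0,0.08,0],0]
    - [[0,0.12,0],0]
    - [[0,0.16,0],0]
    - [[0,0.2,0],0]
    - [[0,0.25,0],0]
    - [[0,0.3,0],0]
    - [[0,0.35,0],0]
    - [[0,0.4,0],0]
    - [[0,0.45,0],0]

```text
time_s: 21.45
position: [0.5478, -0.0548, 0.0889]
orientation: [-2.104, -2.333, 0.0]
contact_force: [-1.8, -0.7, -2.9]
gripper_width: 0.023
gripper_force: 78.2
```

```bash
python3 - <<'E'
from h import *
im,d=optics.capture('top');C=cloud('top',d)
P=big(C,(270,150,375,200),.0515,.058);r=rect(P);print(r,w2j(r[:2]/1000))
cv2.imwrite('pics/t2.png',cv2.resize(im[130:230,230:390],None,fx=4,fy=4))
go(*j2w(-.04,.045),.0875,5.9)
E
```

```text
[6.069e+02 5.000e-01 6.160e+01 5.400e+01 6.000e+00] [ 0.0092251  -0.01774225]
t 21.5 pos [ 0.5484 -0.0547  0.089 ] toolY yaw 5.9 F [-1.4 -0.  -2.5] w 0.0235 q7 -0.28
inc [-0.004  0.014  0.018] twist 0.0
```

View pics/t2.png

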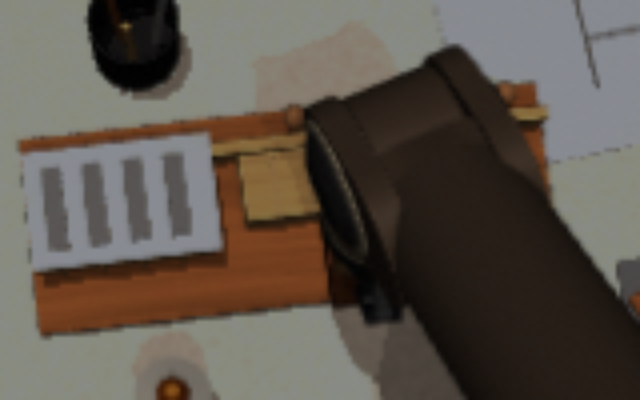

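The view from above shows the block's visible end at (280,185) almost at the fence. I press in 2 mm more and watch the force.

Call:
jog_arm:
  increments:
    - [[0,0.004,0],0]
    - [[0,0.007,0],0]
    - [[0,0.01,0],0]
    - [[0,0.013,0],0]
    - [[0,0.016,0],0]
    - [[0,0.019,0],0]
    - [[0,0.022,0],0]
    - [[0,0.025,0],0]
    - [[0,0.025,0],0]
    - [[0,0.025,0],0]

```text
time_s: 22.75
position: [0.5486, -0.0548, 0.0887]
orientation: [-2.103, -2.332, 0.003]
contact_force: [-5.3, -0.1, 1.9]
gripper_width: 0.0231
gripper_force: 78.7
```

Force is 4–5 N with the tool halted, so the block is seated on the fence. Next I retreat, go round to the block's trailing end and turn.

Call:
jog_arm:
  increments:
    - [[0,-0.1,0],0]
    - [[0,-0.2,0],0]
    - [[0,-0.3,0],0]
    - [[-0.1,-0.4,-0.05],0]
    - [[-0.25,-0.5,-0.1],0]
    - [[-0.4,-0.5,-0.1],0]
    - [[-0.55,-0.5,-0.1],0]
    - [[-0.7,-0.5,-0.1],0]
    - [[-0.85,-0.5,-0.1],0]
    - [[-1,-0.5,-0.1],0]

```text
time_s: 24.0
position: [0.5181, -0.1392, 0.0968]
orientation: [-2.104, -2.333, -0.0]
contact_force: [-0.7, 0.5, -1.4]
gripper_width: 0.0229
gripper_force: 78.4
```

Call:
jog_arm:
  increments:
    - [[-0.08,0,0],0.055]
    - [[-0.16,0,0],0.11]
    - [[-0.24,0,0],0.16]
    - [[-0.32,0,0],0.22]
    - [[-0.4,0,0],0.27]
    - [[-0.48,0,0],0.33]
    - [[-0.56,0,0],0.38]
    - [[-0.56,0.08,0],0.44]
    - [[-0.56,0.16,0],0.5]
    - [[-0.56,0.25,0],0.5]

```text
time_s: 25.25
position: [0.5428, -0.1809, 0.0969]
orientation: [3.137, 0.164, -0.0]
contact_force: [1.2, -0.2, -1.3]
gripper_width: 0.023
gripper_force: 78.4
```

```bash
python3 - <<'E'
from h import *
im,d=optics.capture('top');C=cloud('top',d)
P=big(C,(270,150,375,205),.0515,.058);r=rect(P);print(r,w2j(r[:2]/1000))
cv2.imwrite('pics/t3.png',cv2.resize(im[130:230,230:390],None,fx=4,fy=4))
print(w2j(get_obs()['position']))
go(*j2w(-.165,-.015),.0885,-84.1)
E
```

```text
[611.7 -47.6 150.9  59.1 -82.9] [-0.03911351 -0.01757251]
[-0.16443472  0.06349564]
t 25.3 pos [ 0.5439 -0.1806  0.097 ] toolY yaw -83.82 F [ 2.4  0.2 -1.5] w 0.0233 q7 -1.39
inc [0.981 0.012 0.107] twist 0.0015
```

View pics/t3.png

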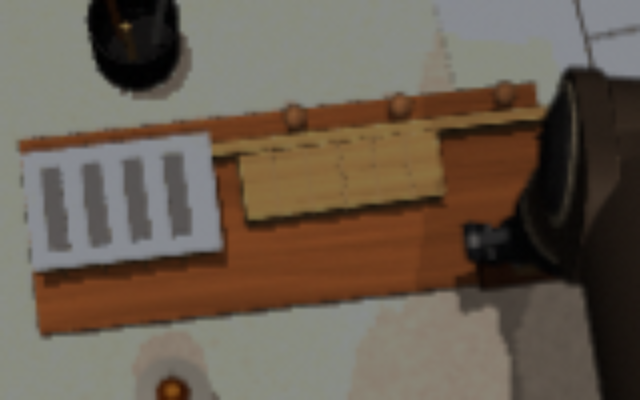

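The block lies flush along the fence, end at about (440,165), centre at jig x -39. Now I go in behind it and push along.

Call:
jog_arm:
  increments:
    - [[0.1,0,0],0]
    - [[0.2,0,0],0]
    - [[0.3,0,0],0]
    - [[0.4,0,0.02],0]
    - [[0.5,0,0.04],0]
    - [[0.6,0,0.06],0]
    - [[0.7,0,0.08],0]
    - [[0.8,0,0.1],0]
    - [[0.9,0,0.1],0.001]
    - [[0.985,0,0.1],0.0015]

```text
time_s: 26.55
position: [0.6214, -0.1727, 0.0889]
orientation: [-3.138, -0.154, -0.0]
contact_force: [-0.5, -0.6, -2.0]
gripper_width: 0.0232
gripper_force: 78.4
```

Call:
jog_arm:
  increments:
    - [[0,-0.08,0],0]
    - [[0,-0.14,0],0]
    - [[0,-0.2,0],0]
    - [[0,-0.26,0],0]
    - [[0,-0.33,0],0]
    - [[0,-0.41,0],0]
    - [[0,-0.5,0],0]
    - [[0,-0.6,0],0]
    - [[0,-0.7,0],0]
    - [[0,-0.8,0],0]

```text
time_s: 27.8
position: [0.6144, -0.1087, 0.0889]
orientation: [3.138, 0.154, -0.0]
contact_force: [-1.3, -3.6, -1.2]
gripper_width: 0.0232
gripper_force: 78.8
```

```bash
python3 - <<'E'
from h import *
im,d=optics.capture('top');C=cloud('top',d)
P=big(C,(270,150,375,205),.0515,.058);r=rect(P);print(r,w2j(r[:2]/1000))
print(w2j(get_obs()['position']))
go(*j2w(-.080,-.015),.0885,-84.1)
E
```

```text
[607.6 -14.2 121.9  56.8 -83.1] [-0.00546899 -0.0169275 ]
[-0.09835207 -0.01414331]
t 27.85 pos [ 0.6144 -0.1069  0.0889] toolY yaw -84.28 F [-0.2 -1.9 -2. ] w 0.0234 q7 -1.54
inc [ 0.01  -0.229  0.005] twist -0.001
```

Call:
jog_arm:
  increments:
    - [[0,-0.04,0],0]
    - [[0,-0.08,0],0]
    - [[0,-0.12,0],0]
    - [[0,-0.16,0],0]
    - [[0,-0.2,0],0]
    - [[0,-0.24,0],0]
    - [[0,-0.28,0],0]
    - [[0,-0.32,0],0]
    - [[0,-0.35,0],0]
    - [[0,-0.38,0],0]

```text
time_s: 29.1
position: [0.6116, -0.0786, 0.0889]
orientation: [-3.138, -0.154, -0.0]
contact_force: [-0.6, -4.1, -0.8]
gripper_width: 0.0233
gripper_force: 78.6
```

Call:
jog_arm:
  increments:
    - [[0,-0.012,0],0]
    - [[0,-0.024,0],0]
    - [[0,-0.036,0],0]
    - [[0,-0.048,0],0]
    - [[0,-0.06,0],0]
    - [[0,-0.072,0],0]
    - [[0,-0.085,0],0]
    - [[0,-0.1,0],0]
    - [[0,-0.112,0],0]
    - [[0,-0.125,0],0]

```text
time_s: 30.35
position: [0.6106, -0.0688, 0.0889]
orientation: [-3.138, -0.154, 0.0]
contact_force: [-0.7, -2.7, -1.3]
gripper_width: 0.0232
gripper_force: 78.5
```

Call:
jog_arm:
  increments:
    - [[0,-0.012,0],0]
    - [[0,-0.024,0],0]
    - [[0,-0.036,0],0]
    - [[0,-0.048,0],0]
    - [[0,-0.06,0],0]
    - [[0,-0.072,0],0]
    - [[0,-0.085,0],0]
    - [[0,-0.1,0],0]
    - [[0,-0.112,0],0]
    - [[0,-0.125,0],0]

```text
time_s: 31.6
position: [0.6096, -0.0589, 0.0889]
orientation: [3.138, 0.154, -0.0]
contact_force: [0.7, -1.3, -3.4]
gripper_width: 0.023
gripper_force: 78.5
```

Call:
jog_arm:
  increments:
    - [[0,-0.012,0],0]
    - [[0,-0.024,0],0]
    - [[0,-0.036,0],0]
    - [[0,-0.048,0],0]
    - [[0,-0.06,0],0]
    - [[0,-0.072,0],0]
    - [[0,-0.085,0],0]
    - [[0,-0.1,0],0]
    - [[0,-0.112,0],0]
    - [[0,-0.125,0],0]

```text
time_s: 32.85
position: [0.6086, -0.049, 0.0889]
orientation: [3.138, 0.154, -0.0]
contact_force: [0.4, -2.8, -1.9]
gripper_width: 0.0231
gripper_force: 78.5
```

Call:
jog_arm:
  increments:
    - [[0,-0.012,0],0]
    - [[0,-0.024,0],0]
    - [[0,-0.036,0],0]
    - [[0,-0.048,0],0]
    - [[0,-0.06,0],0]
    - [[0,-0.072,0],0]
    - [[0,-0.085,0],0]
    - [[0,-0.1,0],0]
    - [[0,-0.112,0],0]
    - [[0,-0.125,0],0]

```text
time_s: 34.1
position: [0.608, -0.0479, 0.0894]
orientation: [3.128, 0.146, 0.0]
contact_force: [0.9, -22.8, 0.4]
gripper_width: 0.0231
gripper_force: 79.6
```

The push met the stop: 22 N at a pusher axis of jig x about -39, so the stop is about 86 mm beyond the mouth, inside its 60–100 mm range. I back off, lift and check.

Call:
jog_arm:
  increments:
    - [[0,0.05,0],0]
    - [[0,0.1,0],0]
    - [[0,0.17,0],0]
    - [[0,0.25,0],0]
    - [[0,0.35,-0.15],0]
    - [[0,0.45,-0.3],0]
    - [[0,0.5,-0.47],0]
    - [[0,0.5,-0.64],0]
    - [[0,0.5,-0.82],0]
    - [[0,0.5,-1],0]

```text
time_s: 35.35
position: [0.6116, -0.0785, 0.1701]
orientation: [-3.138, -0.155, -0.001]
contact_force: [0.3, -0.6, -2.6]
gripper_width: 0.0234
gripper_force: 79.5
```

```bash
python3 - <<'E'
from h import *
im,d=optics.capture('top');C=cloud('top',d)
P=big(C,(270,150,375,205),.0515,.058);r=rect(P);print(r,w2j(r[:2]/1000))
im2,d2=optics.capture('side');C=cloud('side',d2)
cv2.imwrite('pics/t4.png',np.vstack([cv2.resize(im[130:230,230:390],(640,300)),cv2.resize(im2[160:265,180:330],(640,300))]))
go(.565,.1,.19,-40); go(.477,.330,.071,-40)
E
```

```text
[602.9  15.1  62.7  52.  -83.6] [ 0.02415893 -0.01526421]
t 35.45 pos [ 0.6127 -0.0786  0.1711] toolY yaw -84.34 F [ 1.4 -0.2 -2.2] w 0.0231 q7 -1.56
inc [-0.373 -2.28  -0.239] twist -0.2464
t 35.45 pos [ 0.6127 -0.0786  0.1711] toolY yaw -84.34 F [ 1.4 -0.2 -2.2] w 0.0231 q7 -1.56
inc [-1.189 -5.25   1.244] twist -0.2464
```

View pics/t4.png

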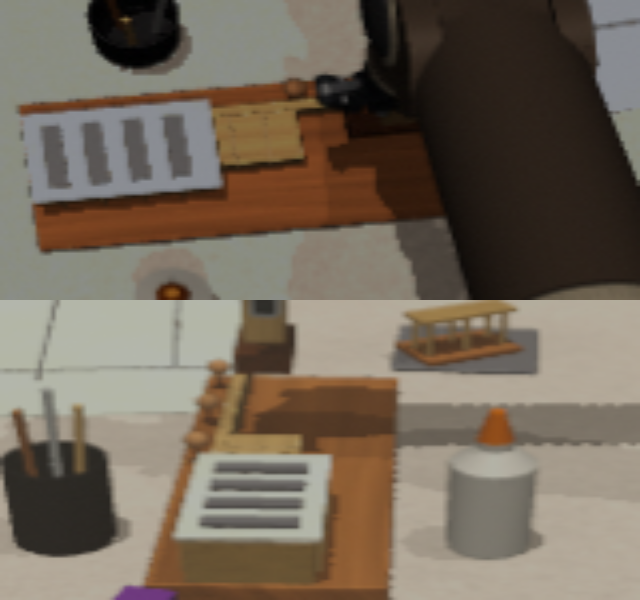

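The block is flush (y -15.3 mm) deep in the hall, and the jar, glue bottle and trestle look undisturbed. Now I return the pusher to the mat.

Call:
jog_arm:
  increments:
    - [[-0.01,-0.08,-0.05],0]
    - [[-0.03,-0.16,-0.1],0]
    - [[-0.04,-0.24,-0.15],0]
    - [[-0.05,-0.32,-0.2],0]
    - [[-0.06,-0.4,-0.24],0]
    - [[-0.08,-0.48,-0.24],0]
    - [[-0.09,-0.56,-0.24],0]
    - [[-0.1,-0.64,-0.24],0]
    - [[-0.11,-0.7,-0.24],0]
    - [[-0.12,-0.76,-0.24],0]

```text
time_s: 36.7
position: [0.596, -0.019, 0.188]
orientation: [3.138, 0.154, -0.0]
contact_force: [-0.3, 0.6, -2.0]
gripper_width: 0.0233
gripper_force: 79.6
```

Call:
jog_arm:
  increments:
    - [[-0.01,-0.08,0],0]
    - [[-0.03,-0.16,0],0]
    - [[-0.04,-0.24,0],0]
    - [[-0.05,-0.32,0],0]
    - [[-0.06,-0.4,0],0]
    - [[-0.08,-0.48,0],0]
    - [[-0.09,-0.56,0],0]
    - [[-0.1,-0.64,0],0]
    - [[-0.11,-0.7,0],0]
    - [[-0.12,-0.76,0],0]

```text
time_s: 37.95
position: [0.5805, 0.0405, 0.1881]
orientation: [3.138, 0.154, 0.0]
contact_force: [-0.0, 0.4, -0.9]
gripper_width: 0.0232
gripper_force: 79.6
```

Call:
jog_arm:
  increments:
    - [[-0.01,-0.08,0],-0.025]
    - [[-0.03,-0.16,0],-0.05]
    - [[-0.04,-0.24,0],-0.075]
    - [[-0.05,-0.32,0],-0.1]
    - [[-0.06,-0.4,0],-0.125]
    - [[-0.08,-0.48,0],-0.15]
    - [[-0.09,-0.56,0],-0.175]
    - [[-0.1,-0.64,0],-0.2]
    - [[-0.11,-0.7,0],-0.22]
    - [[-0.12,-0.76,0],-0.246]

```text
time_s: 39.2
position: [0.565, 0.1, 0.1881]
orientation: [2.847, 1.329, 0.0]
contact_force: [1.0, 0.1, -2.6]
gripper_width: 0.0231
gripper_force: 79.5
```

```bash
python3 - <<'E'
from h import *
go(.477,.330,.071,-40)
E
```

```text
t 39.2 pos [0.565  0.1    0.1881] toolY yaw -39.96 F [ 1.   0.1 -2.6] w 0.0231 q7 -1.17
inc [ 1.498 -2.69   1.463] twist 0.0002
```

Call:
jog_arm:
  increments:
    - [[0.05,-0.09,0],0]
    - [[0.1,-0.18,0],0]
    - [[0.15,-0.27,0],0]
    - [[0.2,-0.36,0],0]
    - [[0.25,-0.45,0],0]
    - [[0.3,-0.54,0],0]
    - [[0.35,-0.63,0],0]
    - [[0.4,-0.72,0],0]
    - [[0.45,-0.81,0],0]
    - [[0.5,-0.9,0],0]

```text
time_s: 40.45
position: [0.5355, 0.1773, 0.1881]
orientation: [2.848, 1.326, -0.0]
contact_force: [-1.3, -0.3, -2.1]
gripper_width: 0.0234
gripper_force: 79.5
```

Call:
jog_arm:
  increments:
    - [[0.05,-0.09,0],0]
    - [[0.1,-0.18,0],0]
    - [[0.15,-0.27,0],0]
    - [[0.2,-0.36,0],0]
    - [[0.25,-0.45,0],0]
    - [[0.3,-0.54,0],0]
    - [[0.35,-0.63,0.05],0]
    - [[0.4,-0.72,0.1],0]
    - [[0.45,-0.81,0.15],0]
    - [[0.5,-0.9,0.2],0]

```text
time_s: 41.7
position: [0.5061, 0.2543, 0.1717]
orientation: [-2.848, -1.326, 0.0]
contact_force: [1.2, -0.8, -2.2]
gripper_width: 0.0229
gripper_force: 79.5
```

Call:
jog_arm:
  increments:
    - [[0.05,-0.09,0.05],0]
    - [[0.1,-0.18,0.1],0]
    - [[0.15,-0.27,0.15],0]
    - [[0.2,-0.36,0.2],0]
    - [[0.25,-0.45,0.25],0]
    - [[0.3,-0.54,0.3],0]
    - [[0.35,-0.63,0.35],0]
    - [[0.4,-0.72,0.4],0]
    - [[0.45,-0.81,0.45],0]
    - [[0.5,-0.9,0.5],0]

```text
time_s: 42.95
position: [0.4768, 0.3312, 0.1318]
orientation: [2.848, 1.326, 0.0]
contact_force: [0.6, -0.1, -2.4]
gripper_width: 0.0234
gripper_force: 79.5
```

Call:
jog_arm:
  increments:
    - [[0,0,0.1],0]
    - [[0,0,0.2],0]
    - [[0,0,0.3],0]
    - [[0,0,0.4],0]
    - [[0,0,0.5],0]
    - [[0,0,0.6],0]
    - [[0,0,0.66],0]
    - [[0,0,0.7],0]
    - [[0,0,0.72],0]
    - [[0,0,0.74],0]

```text
time_s: 44.2
position: [0.4771, 0.3309, 0.073]
orientation: [-2.848, -1.326, -0.001]
contact_force: [-0.1, -0.4, -2.2]
gripper_width: 0.023
gripper_force: 79.5
```

```bash
python3 - <<'E'
from h import *
go(.477,.330,.070,-40)
im,d=optics.capture('side');P=cloud('side',d);cv2.imwrite('pics/s5.png',cv2.resize(im[220:340,200:340],None,fx=4.5,fy=4.5))
E
```

```text
t 44.2 pos [0.4771 0.3309 0.073 ] toolY yaw -40.08 F [-0.1 -0.4 -2.2] w 0.023 q7 -1.71
inc [-0.009  0.006  0.037] twist -0.0004
```

View pics/s5.png

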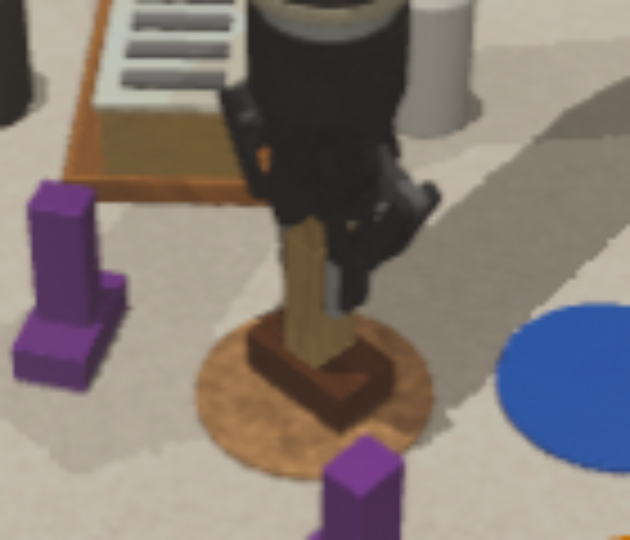

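The pusher head hangs just above the cork mat near its middle at about (320,365), still upright. I set it down the last 2–3 mm, release and rise.

Call:
jog_arm:
  increments:
    - [[0,0,0.01],0]
    - [[0,0,0.02],0]
    - [[0,0,0.03],0]
    - [[0,0,0.04],0]
    - [[0,0,0.04],0]
    - [[0,0,0.04],0]
    - [[0,0,0.04],0]
    - [[0,0,0.04],0]
    - [[0,0,0.04],0]
    - [[0,0,0.04],0]

```text
time_s: 45.5
position: [0.477, 0.3308, 0.0698]
orientation: [2.848, 1.326, 0.0]
contact_force: [-2.3, -0.1, 4.7]
gripper_width: 0.0235
gripper_force: 80.3
```

Call:
jog_arm:
  increments:
    - [[0,0,0],0]
    - [[0,0,0],0]
    - [[0,0,0],0]
    - [[0,0,0],0]
    - [[0,0,0],0]
    - [[0,0,0],0]
    - [[0,0,0],0]
    - [[0,0,0],0]
    - [[0,0,0],0]
    - [[0,0,0],0]
  fingers: 0

```text
time_s: 46.75
position: [0.477, 0.3307, 0.0697]
orientation: [2.848, 1.326, 0.0]
contact_force: [-1.1, -0.0, 0.2]
gripper_width: 0.0853
gripper_force: 0.0
```

Call:
jog_arm:
  increments:
    - [[0,0,-0.1],0]
    - [[0,0,-0.2],0]
    - [[0,0,-0.3],0]
    - [[0,0,-0.4],0]
    - [[0,0,-0.5],0]
    - [[0,0,-0.6],0]
    - [[0,0,-0.7],0]
    - [[0,0,-0.8],0]
    - [[0,0,-0.9],0]
    - [[0,0,-1],0]

```text
time_s: 48.0
position: [0.477, 0.3308, 0.1502]
orientation: [2.848, 1.326, -0.0]
contact_force: [-0.5, -0.7, -0.5]
gripper_width: 0.0856
gripper_force: 0.0
```

```bash
python3 - <<'E'
from h import *
im,d=optics.capture('top');C=cloud('top',d);P=big(C,(225,150,350,205),.0515,.058);r=rect(P);print('block',r,w2j(r[:2]/1000))
for n,b,z0,z1 in[('glue',(255,210,295,250),.05,.17),('jar',(245,115,285,160),.05,.17)]:
    try:print(n,rect(big(C,b,z0,z1)))
    except Exception as e:print(n,e)
im2,d2=optics.capture('side');C2=cloud('side',d2)
P=big(C2,(240,255,310,320),.02,.095);print('pusher',rect(P),P[:,2].max())
cv2.imwrite('pics/end.png',np.vstack([cv2.resize(im[110:250,150:390],(720,300)),cv2.resize(im2[150:330,160:360],(720,300))]))
E
```

```text
block [603.2  15.3  62.3  53.4 -84.5] [ 0.02432703 -0.01558318]
glue [441.1  79.9  52.9  51.4  -0.5]
jar [719.2 104.9  68.8  64.6  -0.8]
pusher [479.3 335.9  71.6  42.  -38.9] 0.09493187485189218
```

View pics/end.png

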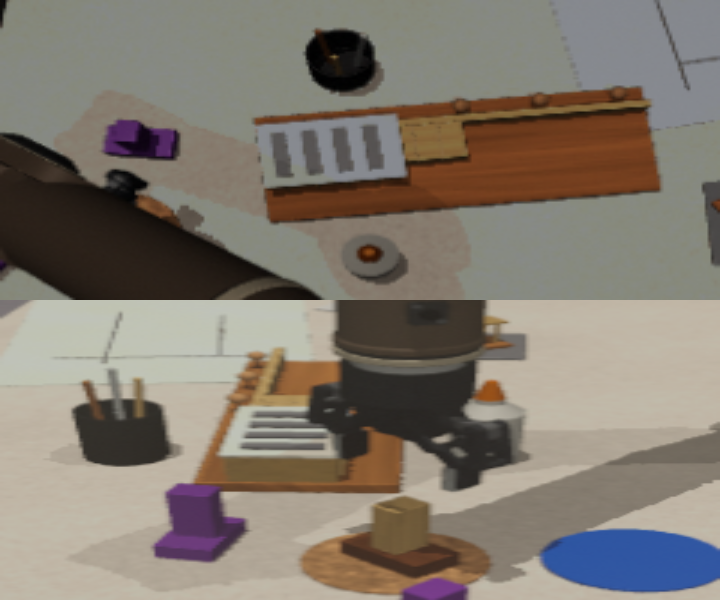

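The final view shows the block flush in the hall at about (435,140) and the pusher upright and free on the cork mat at (400,540). The glue bottle and jar measure unmoved and the trestle is in place.

```bash
python3 -c "
from bench import order
print(order.finish_job())"
```

```text
the job is handed in; nothing more can be done
None
```

I've handed the job in, with no verdict shown: the block was pushed to a firm stop (about 23 N at the wrist) and lies flush along the fence. The pusher stands upright and let go on its cork mat; glue bottle and jar measured unmoved, and the trestle looked undisturbed.

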